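# Take the blue glaze test tile off its display peg

### The job

On the pottery table three glaze test tiles hang on a peg rack. Take the blue one off its peg, lifting it so that its slot clears the peg's upturned tip, and stand it upright on its foot about the middle of the round white bat, setting it down gently rather than dropping it, then let go. Leave the green and amber tiles hanging where they are.

Things in the scene. Friction and masses are not known exactly. Their poses are not given: they have to be found in the camera images.
- blue_tile_centre (a point): Mid-height (56 mm up) centre of the blue tile, 110 g: an upright plate 50 mm wide (y), 10 thick (x), 112 high (z up) with a 44 (x) by 50 mm, 8 thick foot. A slot 24 mm wide runs through along x, from 4 below to 32 mm above this point. Its top hangs on a level 6 mm steel peg along the tile's x, free end to the tile's -x, roughly to the robot. Foot 60 mm off the table. Grip across width or thickness.
- green_tile_centre (a point): Centre of the green tile: same shape and axes, on another peg of the same fixed wooden rack; stays. The three pegs are alike, 140 mm apart. From a tile's centre a peg runs level 18 to 32 mm to -x, then slopes up, its end at most 43 mm away and 10 mm above the peg's level top: to pass it straight, a tile must be lifted over 10 and under 30 mm (20 is midway), and is clear after 50 mm.
- amber_tile_centre (a point): Centre of the amber (orange-brown) tile: same shape and axes, on the remaining peg; stays. The pegs stand out from the rack's wooden cross bar, 26 mm high, its top 158 mm above the table, its face 38 to 52 mm behind (+x of) each tile's centre.
- bat_top (a point): Centre of the upper face of the round off-white plaster bat, a fixed disc of 180 mm diameter, 12 mm thick, lying on the table; z up.
Things that resemble listed ones, but are neither listed nor needed, are in the scene too. There is more than one size of the part that bears blue_tile_centre; the job needs the middle-sized.

How it is judged:
By the outcome, as a careful person would: the job done as asked, in the order asked, and still so for the second after the job is handed in, with the robot touching nothing.
It also fails if it takes over 40 s, if anything falls off the work surface, if the arm or the gripper's body presses on something with over 40 N, if the wrist force passes 120 N, or if a joint passes its speed limit or range.

### The arm

A 6-joint arm with a two-finger parallel gripper is mounted at the origin on the work surface. World frame = base frame: x ahead of the robot, y to its left, z up, the work surface at z = 0. Lengths are in mm, angles in rad, forces in N, time in s.
With the tool pointing down it reaches from about 275 to 750 mm from the base axis. Payload 10.2 kg.
Tool frame: the origin (TCP) lies midway between the tips of the shut fingers; the grasp point (between the pads) lies grasp_offset behind it (grasp_offset is the distance from the TCP to the grasp point, in mm); x points along the fingers, z is the direction in which the jaws open and shut, and the axes are right-handed (so a half turn about x gives the same grasp; the last joint's range is limited). The gripper opens to 85 mm and grips with 20 to 120 N. Pads are 22 mm wide; open, the fingers measure 114 mm over their backs; the gripper's body (76 mm by 85 mm) begins 54 mm behind the grasp point. The pads swing forward as they close: fully open they stand 13 mm farther back than shut.
Start: joints at [1.1, 0.313, 1.498, -0, 1.331, -0.223], TCP at [128.78, 508.966, 231.294] pointing down, gripper open.
Joint ranges: [-2.94, 2.94], [-0.97, 2.17], [0.19, 2.56], [-1.23, 4.37], [0.02, 3.11], [-2.88, 2.88]. Speed limits (rad/s): [2.39, 2.39, 3.01, 3.14, 3.14, 3.14].

### API

Orientations are given as a unit quaternion [w, x, y, z].
In Python, from rig import sense, capture, calibration, finish_job, grasp_offset gives the robot as it stands.
- The arm moves only by the shell command python3 -m jog 'ROWS' [FORCE]. ROWS is JSON, a list of rows, each an object with "linear": the shift along the tool's x, y, z scaled (see below), a list of three; "rotation": the turn, a rotation vector about the tool's x, y, z scaled (see below), a list of three; "grip": the finger opening in mm, from 0 to 85.4. A call has 1 to 20 rows; each row is the pose to reach, as a shift and turn from the pose measured when the call began, along the tool's axes at that moment; what a row does not reach only later rows make up. The controller multiplies each number of a shift by 0.3 m and each number of a turn by 0.5 rad. A row lasts 1/12 s, in which the tool goes at most 41.7 mm and 7.16 degrees, less where a joint would pass 70% of its speed; a pose out of reach is approached as far as the arm can. A call with a number of a shift or a turn outside -1 to 1 is refused whole. A call with a gripper value outside its range is refused whole. The fingers move at their own pace and stop on an object; FORCE is the grip in N (left out, the last holds). Time passes only in rows, so rows that repeat a pose let the fingers close. It gives the time, the measured TCP pose, the force and the opening at its end, in the units of the state.
- sense(): the state, without advancing time (a new reading comes with each control period).
- capture(name): name is "side" or "top"; returns (picture, depth): 400x640x3 uint8, red, green, blue; 400x640 float32, mm along the optical axis (not along the pixel's ray), 0 where there is no reading.
- calibration(name): a dict with "intrinsics" (3x3 intrinsics, pixels), "world_from_camera" (4x4, takes a point from camera to world coordinates). Camera axes: x right, y up, looking along -z (the intrinsics and any distortion apply to the point x, -y, -z); pixel columns grow to the right and rows downward; lengths in mm; the calibration is good to about 2 mm. A picture is of the moment at which its call begins. calibration takes no time and is no camera call.
- finish_job(): hands the job in, once; it reports no verdict.
The state is a dict: "time_s": time; "joints": joint angles; "dq": joint speeds; "tau": joint torques, N m; "eef_pos": TCP position; "ee_rot": TCP orientation; "force": force on the tool from outside, world axes, zero at the start; "wrist_torque": the same for the moment, N m; "grip_width": opening from 0.0 (shut) to 1.0 (fully open).
Only numpy, scipy, OpenCV 4.12 (cv2) and the standard library are available. Lean on these libraries where they do the work, as an engineer would, in place of code of your own. Each camera call takes 0.05 s, during which the arm holds its last target.

## Working session

There is one attempt and no reset: what is moved stays moved. The work goes in short steps, Python scripts to look and compute and a shell command to move; the robot and the scene stay as the last step left them, time stands still between calls to the robot, and variables do not carry over. Pictures are saved under pics/ and viewed, and the job is handed in when it is done.

```bash
mkdir -p pics; ls
cat > h.py <<'E'
import numpy as np,cv2
from rig import sense,capture,calibration,finish_job,grasp_offset
def grab(n,tag):
    p,d=capture(n); cv2.imwrite(f'pics/{tag}.png',p[:,:,::-1]); np.savez(f'pics/{tag}.npz',p=p,d=d); return p,d
def world(n,u,v,d):
    c=calibration(n);K=np.array(c['intrinsics']);T=np.array(c['world_from_camera'])
    u,v,d=map(np.asarray,(u,v,d))
    x=(u-K[0,2])/K[0,0]*d; y=(v-K[1,2])/K[1,1]*d
    P=np.stack([x,-y,-d,np.ones_like(x)],-1)
    return (P@T.T)[...,:3]
E
python3 - <<'E'
from h import *
print(grasp_offset if not callable(grasp_offset) else grasp_offset(),sense())
for n in('side','top'):
    grab(n,n+'0'); print(calibration(n))
E
```

```text
pics
18.700000000000003 {'time_s': 0.0, 'joints': array([ 1.09961330e+00,  3.13440545e-01,  1.49843954e+00,  4.50259490e-06,
        1.33099140e+00, -2.23383602e-01]), 'dq': array([-0.00078377,  0.00044372, -0.00166643, -0.00091411, -0.00171688,
       -0.00020565]), 'tau': array([ 3.35437238e-03, -4.12256849e+01, -2.59752488e+01,  4.38166376e-05,
        3.92285336e-03, -1.00756012e-05]), 'eef_pos': array([128.65064813, 508.72930149, 230.73898904]), 'ee_rot': array([ 0.55754863, -0.43456567,  0.55836881,  0.43418484]), 'force': array([ 0.12200923, -0.50613609, -0.34707822]), 'wrist_torque': array([-0.04979588, -0.03496683,  0.01141915]), 'grip_width': 1.0023868055967646}
{'intrinsics': array([[383.3260292 ,   0.        , 324.20672316],
       [  0.        , 383.3260292 , 193.59415132],
       [  0.        ,   0.        ,   1.        ]]), 'world_from_camera': array([[-9.97903911e-01,  4.62317047e-02, -4.52814929e-02,
         4.76380860e+02],
       [-6.37279157e-02, -5.80428525e-01,  8.11813698e-01,
         8.50035285e+02],
       [ 1.12488611e-02,  8.12997760e-01,  5.82158145e-01,
         6.77869493e+02],
       [ 0.00000000e+00,  0.00000000e+00,  0.00000000e+00,
         1.00000000e+00]])}
{'intrinsics': array([[414.33529688,   0.        , 316.21034694],
       [  0.        , 414.33529688, 197.8184821 ],
       [  0.        ,   0.        ,   1.        ]]), 'world_from_camera': array([[ 3.09005979e-03,  9.99276385e-01, -3.79098673e-02,
         4.75870904e+02],
       [-9.99992848e-01,  3.00516843e-03, -2.29607366e-03,
         4.24089145e+01],
       [-2.18048665e-03,  3.79166912e-02,  9.99278525e-01,
         1.13989561e+03],
       [ 0.00000000e+00,  0.00000000e+00,  0.00000000e+00,
         1.00000000e+00]])}
```

View pics/side0.png

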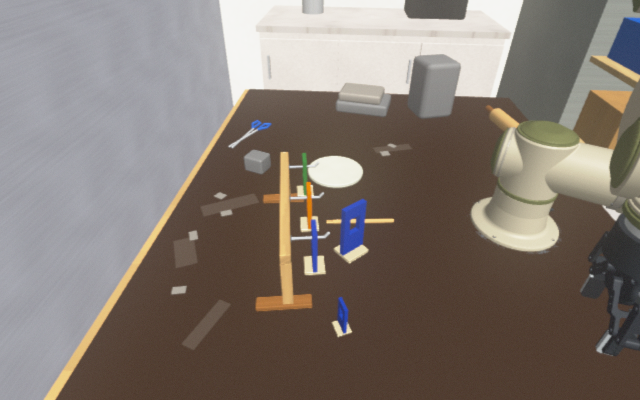

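View pics/top0.png

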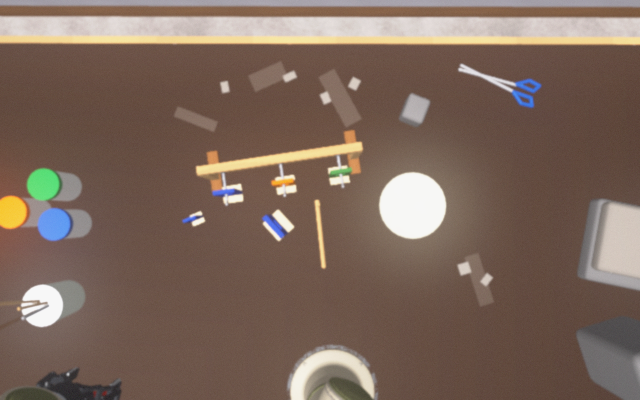

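Side view: there are three blue tile-like things. One hangs at (314,245), a larger one stands on the table at (352,230), and a small one stands at (342,318). The task's tile must be the hanging one because it is on the peg. I'll confirm it with a crop and sizes.

Run:
```python
from h import *
for n in('side','top'):
    z=np.load(f'pics/{n}0.npz');p,d=z['p'],z['d']
    h=cv2.cvtColor(p,cv2.COLOR_RGB2HSV)
    c=p[130:350,230:410] if n=='side' else p[130:280,170:460]
    cv2.imwrite(f'pics/crop_{n}.png',cv2.resize(c,None,fx=2.6,fy=2.6,interpolation=cv2.INTER_CUBIC)[:,:,::-1])
    for col,(a,b) in dict(blue=((110,150,60),(128,255,255)),green=((50,120,40),(75,255,255)),amber=((5,200,120),(16,255,255)),white=((0,0,200),(180,60,255))).items():
        m=cv2.inRange(h,a,b); N,L,S,C=cv2.connectedComponentsWithStats(m)
        for i in range(1,N):
            if S[i,4]<25: continue
            v,u=np.nonzero((L==i)&(d>0)); 
            if len(v)==0: continue
            W=world(n,u,v,d[v,u])
            q=np.percentile(W,[2,50,98],axis=0).round()
            if q[1,0]>1200 or q[1,0]<150: continue
            print(n,col,S[i],C[i].round(),'lo',q[0],'med',q[1],'hi',q[2])
```

```text
side blue [252 120   9   8  34] [256. 124.] lo [ 817. -566.    7.] med [ 833. -536.   11.] hi [ 845. -504.   13.]
side blue [259 123  12   5  28] [265. 125.] lo [ 776. -545.    7.] med [ 790. -530.   11.] hi [ 809. -503.   15.]
side blue [341 199  25  55 870] [353. 226.] lo [421. 131.  18.] med [446. 154.  82.] hi [471. 175. 148.]
side blue [312 221   5  50 190] [314. 244.] lo [523. 246.  79.] med [527. 286. 148.] hi [534. 288. 173.]
side blue [338 297  10  36 222] [343. 314.] lo [455. 359.  13.] med [464. 378.  53.] hi [472. 388.  78.]
side green [303 154   3  14  31] [304. 160.] lo [574. -27. 157.] med [577.  -0. 172.] hi [582.  12. 174.]
side white [  219     0   304   107 22983] [360.  44.] lo [ -650. -2111.  -366.] med [  448. -1462.    85.] hi [ 1375. -1430.   220.]
side white [341  93  38   5  69] [360.  95.] lo [ 350. -703.   83.] med [ 417. -685.   87.] hi [ 493. -671.   90.]
side white [229 131  22  16  41] [240. 139.] lo [ 839. -464.    5.] med [ 863. -405.    9.] hi [ 889. -352.   12.]
side white [ 308  156   55   31 1340] [335. 171.] lo [ 423. -295.    7.] med [ 501. -20
[... 2978 characters left out ...]
  -1.] med [454. 369.   4.] hi [463. 385.   9.]
top white [263 221  18  20  85] [272. 231.] lo [405. 143.  -3.] med [430. 165.  10.] hi [452. 188. 145.]
top white [459 263  11  11  92] [464. 268.] lo [ 315. -372.   -4.] med [ 329. -360.    1.] hi [ 342. -346.    5.]
top white [482 275   9  10  50] [486. 279.] lo [ 288. -429.   -3.] med [ 299. -419.    1.] hi [ 310. -409.    4.]
top white [  23  285   40   42 1066] [ 44. 305.] lo [180. 674.   1.] med [253. 711. 111.] hi [295. 812. 136.]
top white [ 21 303  13   4  34] [ 26. 304.] lo [226. 688.   1.] med [253. 751. 112.] hi [271. 849. 223.]
top white [ 22 304  23  11 101] [ 31. 309.] lo [206. 692.   1.] med [239. 741. 112.] hi [263. 844. 197.]
```

```bash
sleep 1
```

```text
(no output)
```

View pics/crop_side.png

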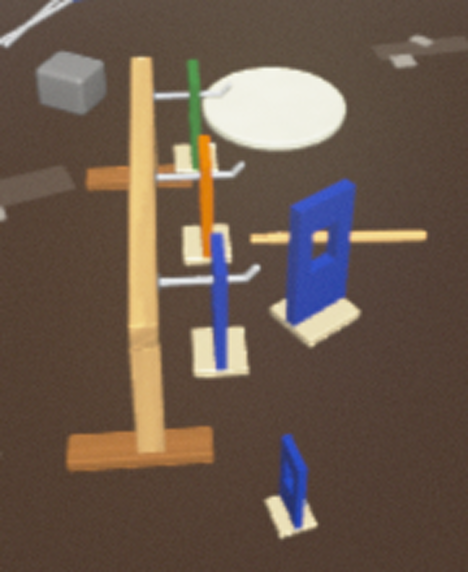

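View pics/crop_top.png

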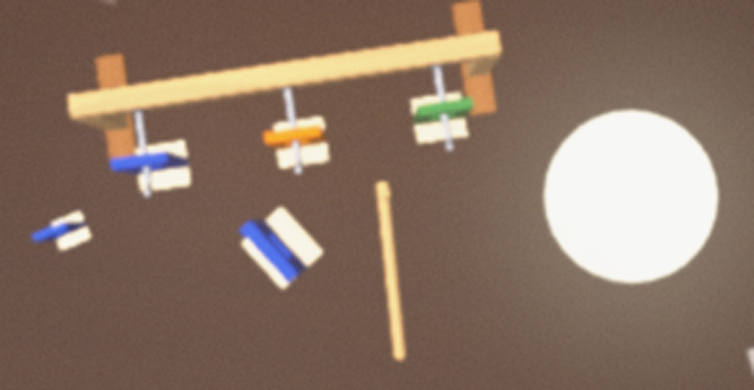

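The hanging blue tile at side (314,245) / top (223,192) is the one. Its top is at z≈172 (60+112) and it is about 50 mm wide. The decoys stand on the table with tops at 150 and 79. The bat centre is near (500,-216,12). Next I'll measure the axes.

Run:
```python
from h import *
from scipy.spatial.transform import Rotation as R
rng=dict(blue=((105,120,40),(130,255,255)),green=((45,80,30),(80,255,255)),amber=((4,170,90),(17,255,255)))
box=dict(blue=(526,264),green=(577,-12),amber=(551,126))
for n in('side','top'):
    z=np.load(f'pics/{n}0.npz');p,d=z['p'],z['d'];h=cv2.cvtColor(p,cv2.COLOR_RGB2HSV)
    for c,(a,b) in rng.items():
        m=cv2.inRange(h,a,b); v,u=np.nonzero((m>0)&(d>0)); W=world(n,u,v,d[v,u])
        k=(np.hypot(*(W[:,:2]-box[c]).T)<45)&(W[:,2]>160)&(W[:,2]<182); 
        if k.sum()<5: print(n,c,k.sum());continue
        r=cv2.minAreaRect(W[k][:,:2].astype(np.float32)); print(n,c,k.sum(),np.round(r[0]),np.round(r[1]),round(r[2],1),'z',np.median(W[k,2]).round(1),'mean',W[k].mean(0).round(1))
    v,u=np.nonzero(d>0); W=world(n,u,v,d[v,u]); hh=h[v,u]
    k=(hh[:,0]>10)&(hh[:,0]<28)&(hh[:,1]>70)&(W[:,2]>152)&(W[:,2]<164)&(abs(W[:,0]-590)<60)&(W[:,1]>-70)&(W[:,1]<340)
    f=cv2.fitLine(W[k][:,:2].astype(np.float32),cv2.DIST_HUBER,0,.01,.01).ravel(); print(n,'bar',k.sum(),np.degrees(np.arctan2(-f[0]*np.sign(f[1]),abs(f[1]))),f)
    # bat
    k=(W[:,2]>7)&(W[:,2]<18)&(hh[:,1]<60)&(hh[:,2]>190)&(np.hypot(W[:,0]-500,W[:,1]+216)<110)
    print('bat',cv2.minEnclosingCircle(W[k][:,:2].astype(np.float32)),np.median(W[k],axis=0))
s=sense();q=s['ee_rot'];print(R.from_quat(np.roll(q,-1)).as_matrix().round(3))
```

```text
side blue 82 [530. 264.] [ 9. 50.] 12.6 z 171.7 mean [528.6 270.3 170.4]
side green 50 [578. -12.] [ 9. 50.] 9.2 z 172.1 mean [577.3  -5.3 170.9]
side amber 49 [553. 126.] [ 7. 51.] 5.5 z 171.8 mean [552.4 132.5 170.2]
side bar 1046 8.830933 [ 1.5351935e-01 -9.8814565e-01  6.0254608e+02  1.7383783e+02]
bat ((502.1485290527344, -216.9207763671875), 91.53018188476562) [ 500.10249273 -206.72309334   12.51856647]
top blue 71 [527. 262.] [ 7. 50.] 8.8 z 172.2 mean [526.1 262.4 171.6]
top green 78 [576. -12.] [ 8. 46.] 9.0 z 171.5 mean [576.  -12.2 171. ]
top amber 23 [549. 124.] [ 9. 50.] 0.2 z 171.4 mean [548.8 128.9 170.3]
top bar 1568 8.750344 [ 1.5212932e-01 -9.8836058e-01  6.0773517e+02  1.3316212e+02]
bat ((500.3760070800781, -217.9124298095703), 90.01737976074219) [ 499.99680919 -216.66899989   11.67527413]
[[-0.001 -0.969  0.245]
 [-0.001  0.245  0.969]
 [-1.     0.    -0.001]]
```

Blue tile centre ≈ (528,263,116), yaw ≈ +10°; the blue–green spacing of 279 mm matches 280. Bat centre is (500.5,-217,12). I'll grip across the width, tool pointing down.

```bash
python3 -m jog '[{"linear":[0,-0.15,-0.05],"rotation":[-0.2,0,0],"grip":85},{"linear":[0,-0.3,-0.1],"rotation":[-0.4,0,0],"grip":85},{"linear":[0,-0.45,-0.14],"rotation":[-0.6,0,0],"grip":85},{"linear":[0,-0.6,-0.19],"rotation":[-0.8,0,0],"grip":85},{"linear":[0,-0.75,-0.235],"rotation":[-0.845,0,0],"grip":85},{"linear":[0,-0.75,-0.235],"rotation":[-0.845,0,0],"grip":85},{"linear":[0,-0.75,-0.235],"rotation":[-0.845,0,0],"grip":85},{"linear":[0,-0.75,-0.235],"rotation":[-0.845,0,0],"grip":85},{"linear":[0,-0.75,-0.235],"rotation":[-0.845,0,0],"grip":85}]' 40
cat > rel.py <<'E'
import sys
from h import *
from scipy.spatial.transform import Rotation as R
def rel(t,yaw):
    s=sense();M=R.from_quat(np.roll(s['ee_rot'],-1))
    # goal: x down, z = tile y
    a=np.radians(yaw);z=np.array([-np.sin(a),np.cos(a),0]);x=np.array([0,0,-1.]);G=R.from_matrix(np.c_[x,np.cross(z,x),z])
    print('lin',(M.inv().apply(np.array(t)-s['eef_pos'])/300).round(4),'rot',((M.inv()*G).as_rotvec()/.5).round(4),'pos',s['eef_pos'].round(1),'t',s['time_s'],'F',s['force'].round(1),'g',round(s['grip_width']*85.4,1),'J',s['joints'].round(2))
    print(M.as_matrix().round(3).tolist())
rel([float(v) for v in sys.argv[1:4]],float(sys.argv[4]))
E
python3 rel.py 528 263 220 10
```

```text
time_s: 0.85
eef_pos: [329.0, 385.4, 230.6]
ee_rot: [0.454, -0.542, 0.455, 0.542]
force: [-0.5, -1.0, 0.3]
grip_width: 0.995
lin [ 0.035  -0.5824 -0.5171] rot [ 0.0003 -0.0018 -0.0028] pos [329.  385.4 230.6] t 0.85 F [-0.5 -1.   0.3] g 84.9 J [ 0.63  0.27  1.55 -0.    1.32 -1.11]
[[-0.001, -0.985, -0.174], [-0.001, -0.174, 0.985], [-1.0, 0.001, -0.001]]
```

```bash
python3 -m jog '[{"linear":[0,-0.1,-0.09],"rotation":[0,0,0],"grip":85},{"linear":[0,-0.2,-0.18],"rotation":[0,0,0],"grip":85},{"linear":[0,-0.3,-0.27],"rotation":[0,0,0],"grip":85},{"linear":[0,-0.4,-0.36],"rotation":[0,0,0],"grip":85},{"linear":[0.01,-0.5,-0.45],"rotation":[0,0,0],"grip":85},{"linear":[0.02,-0.56,-0.5],"rotation":[0,0,0],"grip":85},{"linear":[0.035,-0.582,-0.517],"rotation":[0,0,0],"grip":85},{"linear":[0.035,-0.582,-0.517],"rotation":[0,0,0],"grip":85},{"linear":[0.035,-0.582,-0.517],"rotation":[0,0,0],"grip":85}]' 40
python3 rel.py 528 263 112 10
python3 - <<'E'
from h import *
p,d=grab('side','side1'); cv2.imwrite('pics/side1c.png',cv2.resize(p[130:340,220:460],None,fx=2.6,fy=2.6)[:,:,::-1])
E
```

```text
time_s: 1.6
eef_pos: [526.7, 264.2, 219.7]
ee_rot: [0.453, -0.542, 0.455, 0.542]
force: [-0.2, 0.3, -0.8]
grip_width: 0.995
lin [ 0.3589 -0.0045 -0.0044] rot [ 0.0031 -0.0014 -0.0053] pos [526.7 264.2 219.7] t 1.6 F [-0.2  0.3 -0.8] g 85.0 J [ 0.27  0.47  1.31 -0.    1.37 -1.48]
[[-0.002, -0.985, -0.175], [-0.001, -0.175, 0.985], [-1.0, 0.003, -0.001]]
```

View pics/side1c.png

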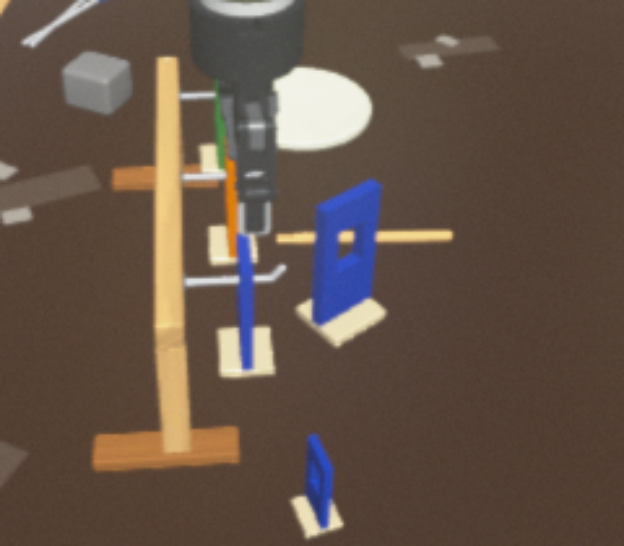

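Run:
```python
from h import *
z=np.load('pics/side1.npz');d=z['d']
# near finger tip: crop (240-272,200-235)/2.6 + (220,130)
for v in range(202,222,3):
    u=np.arange(308,330); W=world('side',u,np.full(u.shape,v),d[v,u].astype(float)); k=(W[:,2]>172)&(W[:,2]<260)&(W[:,1]>270)
    if k.any(): print(v,u[k][[0,-1]],W[k].min(0).round(),W[k].max(0).round(), W[k].mean(0).round(1))
```

```text
208 [322 322] [510. 310. 259.] [510. 310. 259.] [510.1 310.1 258.9]
211 [312 323] [508. 311. 253.] [528. 320. 260.] [517.1 316.6 256.8]
214 [312 323] [508. 310. 245.] [528. 322. 254.] [517.6 317.3 250.5]
217 [312 323] [508. 311. 239.] [528. 322. 247.] [517.6 317.1 243.4]
220 [313 317] [519. 312. 232.] [526. 314. 234.] [522.4 313.1 232.9]
```

The fingertip depth (518,317) matches the kinematics and straddles the tile, so I'll descend.

```bash
python3 -m jog '[{"linear":[0.05,-0.0045,-0.0045],"rotation":[0,0,0],"grip":85},{"linear":[0.11,-0.0045,-0.0045],"rotation":[0,0,0],"grip":85},{"linear":[0.17,-0.0045,-0.0045],"rotation":[0,0,0],"grip":85},{"linear":[0.23,-0.0045,-0.0045],"rotation":[0,0,0],"grip":85},{"linear":[0.29,-0.0045,-0.0045],"rotation":[0,0,0],"grip":85},{"linear":[0.34,-0.0045,-0.0045],"rotation":[0,0,0],"grip":85},{"linear":[0.36,-0.0045,-0.0045],"rotation":[0,0,0],"grip":85},{"linear":[0.36,-0.0045,-0.0045],"rotation":[0,0,0],"grip":85}]' 40
python3 rel.py 528 263 112 10
python3 - <<'E'
from h import *
p,d=grab('side','side2'); cv2.imwrite('pics/side2c.png',cv2.resize(p[150:300,220:420],None,fx=3,fy=3)[:,:,::-1])
E
```

```text
time_s: 2.32
eef_pos: [526.5, 264.2, 111.5]
ee_rot: [0.452, -0.542, 0.455, 0.543]
force: [-0.5, -0.9, 0.3]
grip_width: 1.0
lin [-0.0018 -0.0043 -0.0047] rot [ 0.0077 -0.0015 -0.0077] pos [526.5 264.2 111.5] t 2.3167 F [-0.5 -0.9  0.3] g 85.4 J [ 0.27  0.57  1.44 -0.    1.13 -1.48]
[[-0.004, -0.984, -0.177], [-0.001, -0.177, 0.984], [-1.0, 0.004, -0.001]]
```

View pics/side2c.png

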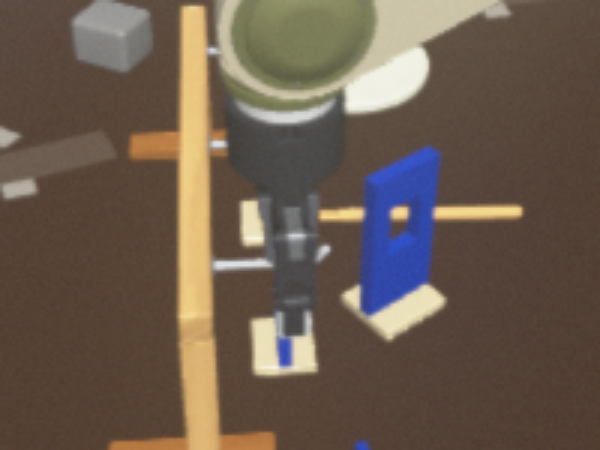

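The finger is over the tile's side face, with the blue visible just below it and the peg free. Now to close.

```bash
python3 -m jog '[{"linear":[0,0,0],"rotation":[0,0,0],"grip":60},{"linear":[0,0,0],"rotation":[0,0,0],"grip":55},{"linear":[0,0,0],"rotation":[0,0,0],"grip":50},{"linear":[0,0,0],"rotation":[0,0,0],"grip":45},{"linear":[0,0,0],"rotation":[0,0,0],"grip":40},{"linear":[0,0,0],"rotation":[0,0,0],"grip":40},{"linear":[0,0,0],"rotation":[0,0,0],"grip":40},{"linear":[0,0,0],"rotation":[0,0,0],"grip":40}]' 40
python3 rel.py 528 263 131.5 10
python3 - <<'E'
from h import *
p,d=grab('side','side3'); cv2.imwrite('pics/side3c.png',cv2.resize(p[150:300,220:420],None,fx=3,fy=3)[:,:,::-1])
E
```

```text
time_s: 3.03
eef_pos: [527.7, 264.3, 113.7]
ee_rot: [-0.454, 0.543, -0.454, -0.542]
force: [-1.6, 1.0, 6.5]
grip_width: 0.579
lin [-0.0594 -0.0001 -0.0045] rot [ 0.007  -0.0004  0.0001] pos [527.7 264.3 113.7] t 3.0333 F [-1.6  1.   6.5] g 49.4 J [ 0.27  0.56  1.44 -0.    1.14 -1.48]
[[0.0, -0.984, -0.177], [-0.0, -0.177, 0.984], [-1.0, -0.0, -0.0]]
```

View pics/side3c.png

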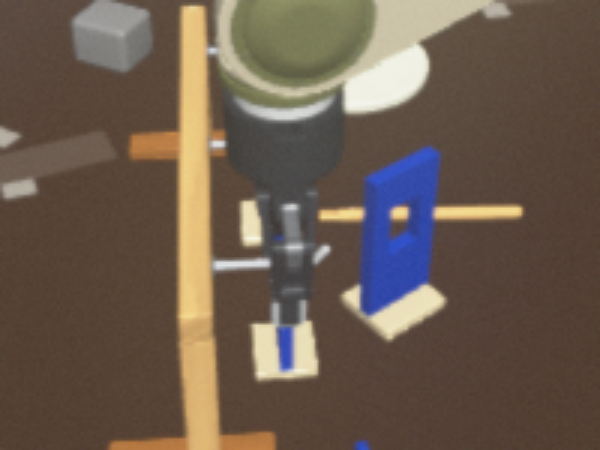

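Gripped: opening 49.4 mm, about 6 N upward from the peg. I'll lift 20 mm slowly and check.

```bash
python3 -m jog '[{"linear":[-0.013,0,0],"rotation":[0,0,0],"grip":40},{"linear":[-0.027,0,0],"rotation":[0,0,0],"grip":40},{"linear":[-0.04,0,0],"rotation":[0,0,0],"grip":40},{"linear":[-0.053,0,0],"rotation":[0,0,0],"grip":40},{"linear":[-0.067,0,0],"rotation":[0,0,0],"grip":40},{"linear":[-0.067,0,0],"rotation":[0,0,0],"grip":40},{"linear":[-0.067,0,0],"rotation":[0,0,0],"grip":40}]' 40
python3 rel.py 528 263 133.7 10
python3 - <<'E'
from h import *
for t in('side2','side3','side4'):
    if t=='side4':
        p,d=grab('side','side4'); cv2.imwrite('pics/side4c.png',cv2.resize(p[150:300,220:420],None,fx=3,fy=3)[:,:,::-1])
    z=np.load(f'pics/{t}.npz');p,d=z['p'],z['d']
    u,v=np.meshgrid(np.arange(295,335),np.arange(235,285)); W=world('side',u,v,d[v,u].astype(float)); q=p[v,u].astype(int)
    k=(q[...,0]>170)&(q[...,2]>130)&(abs(W[...,1]-264)<40)&(W[...,0]>480)&(W[...,0]<560)&(W[...,2]>30)
    Q=W[k]; A=np.c_[Q[:,:2]-[528,263],np.ones(len(Q))]; c=np.linalg.lstsq(A,Q[:,2],rcond=None)[0]
    print(t,k.sum(),Q.mean(0).round(1),'fit slope,z',c.round(3))
E
```

```text
time_s: 3.67
eef_pos: [527.8, 264.3, 134.0]
ee_rot: [-0.454, 0.543, -0.454, -0.542]
force: [-0.6, -0.2, -1.5]
grip_width: 0.583
lin [ 0.0009 -0.     -0.0045] rot [ 0.0069 -0.0003  0.0005] pos [527.8 264.3 134. ] t 3.6667 F [-0.6 -0.2 -1.5] g 49.8 J [ 0.27  0.54  1.42 -0.    1.18 -1.48]
[[0.0, -0.984, -0.177], [-0.0, -0.177, 0.984], [-1.0, -0.0, -0.0]]
side2 269 [532.4 270.1  74.8] fit slope,z [ 4.8600e-01 -1.0000e-03  7.2696e+01]
side3 304 [529.1 271.5  76. ] fit slope,z [ 3.9300e-01 -6.9000e-02  7.6183e+01]
side4 320 [529.3 271.7  94.8] fit slope,z [2.6100e-01 4.5000e-02 9.4047e+01]
```

View pics/side4c.png

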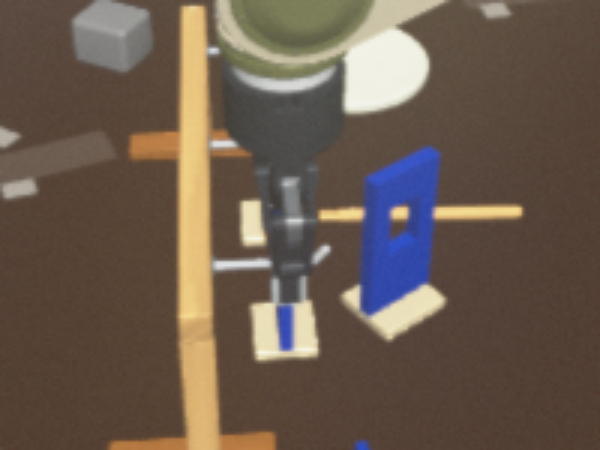

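Run:
```python
from h import *
for t in('side0','side3','side4'):
    z=np.load(f'pics/{t}.npz');p,d=z['p'],z['d']
    u,v=np.meshgrid(np.arange(300,332),np.arange(245,285)); W=world('side',u,v,d[v,u].astype(float)); h=cv2.cvtColor(p,cv2.COLOR_RGB2HSV)[v,u]
    k=(h[...,1]<75)&(h[...,2]>150)&(abs(W[...,1]-264)<30)&(abs(W[...,0]-528)<26)&(W[...,2]>50)&(W[...,2]<110)
    k=cv2.erode(k.astype(np.uint8),np.ones((2,2)))>0
    Q=W[k]; ux=np.array([.985,.174]);r=Q[:,:2]-[528,263]; a=r@ux;b=r@[-.174,.985]
    c=np.linalg.lstsq(np.c_[a,b,np.ones(len(a))],Q[:,2],rcond=None)[0]
    print(t,k.sum(),'med z',np.median(Q[:,2]).round(1),'a',a.min().round(),a.max().round(),'b',b.min().round(),b.max().round(),'fit',c.round(3))
```

```text
side0 244 med z 67.7 a -21.0 20.0 b -24.0 25.0 fit [-2.0000e-03 -4.6000e-02  6.7575e+01]
side3 235 med z 67.8 a -21.0 20.0 b -18.0 30.0 fit [-6.0000e-03 -3.2000e-02  6.7797e+01]
side4 233 med z 88.0 a -21.0 20.0 b -19.0 30.0 fit [-3.0000e-03 -2.5000e-02  8.7957e+01]
```

The foot is level and raised 20.2 mm. Gripping pushed the tile about 5 mm toward +y relative to the peg. I'll re-centre it by -6 mm in y, still inside the slot, then slide out 65 mm along tile -x. The peg's measured yaw is about 9–10°.

```bash
python3 -m jog '[{"linear":[0,0,-0.01],"rotation":[0,0,0],"grip":40},{"linear":[0,0,-0.02],"rotation":[0,0,0],"grip":40},{"linear":[0,0,-0.02],"rotation":[0,0,0],"grip":40},{"linear":[0,0,-0.02],"rotation":[0,0,0],"grip":40}]' 40
python3 - <<'E'
from h import *
for n in('side','top'): p,d=grab(n,n+'5')
z=np.load('pics/side5.npz');p,d=z['p'],z['d']
u,v=np.meshgrid(np.arange(290,340),np.arange(225,290)); W=world('side',u,v,d[v,u].astype(float)); h=cv2.cvtColor(p,cv2.COLOR_RGB2HSV)[v,u]
r=W[...,:2]-[528,263];a=r@[.985,.174];b=r@[-.174,.985]
k=(h[...,1]<75)&(h[...,2]>150)&(abs(b)<40)&(abs(a)<26)&(W[...,2]>80)&(W[...,2]<100); k=cv2.erode(k.astype(np.uint8),np.ones((2,2)))>0
print('foot',np.median(W[k][:,2]),a[k].min(),a[k].max(),b[k].min(),b[k].max())
k=(h[...,1]<75)&(W[...,2]>140)&(W[...,2]<160)&(abs(b)<15)&((a>12)&(a<36)|(a<-15)&(a>-50))
for i in range(0,k.sum(),4): print(np.round([a[k][i],b[k][i],W[k][i,2]],1))
E
```

```text
time_s: 4.05
eef_pos: [528.7, 258.1, 133.6]
ee_rot: [0.454, -0.542, 0.454, 0.542]
force: [0.5, -0.4, -1.5]
grip_width: 0.581
foot 87.64005550655634 -20.954530343562976 20.053878343624948 -25.79413950971732 23.338921752993226
[-26.   -1.  156.6]
[-25.8   0.7 155.3]
[-23.9   0.  152.1]
[-21.6   1.6 151. ]
[ 21.2  -5.  146.2]
[ 13.   -3.2 147.1]
[ 33.7  -0.4 148.6]
[ 25.5  -0.7 147.7]
[ 17.3  -1.9 145.8]
[ 35.9   0.7 147. ]
[ 27.7   0.3 146. ]
[ 19.5   0.7 145.6]
[ 36.    0.5 144.2]
[ 27.8   0.7 143.6]
```

Centred on the peg, with only the weight on the wrist. Sliding out.

```bash
python3 -m jog '[{"linear":[0,0.03,0],"rotation":[0,0,0],"grip":40},{"linear":[0,0.06,0],"rotation":[0,0,0],"grip":40},{"linear":[0,0.09,0],"rotation":[0,0,0],"grip":40},{"linear":[0,0.12,0],"rotation":[0,0,0],"grip":40},{"linear":[0,0.15,0],"rotation":[0,0,0],"grip":40},{"linear":[0,0.18,0],"rotation":[0,0,0],"grip":40},{"linear":[0,0.21,0],"rotation":[0,0,0],"grip":40},{"linear":[0,0.235,0],"rotation":[0,0,0],"grip":40},{"linear":[0,0.235,0],"rotation":[0,0,0],"grip":40},{"linear":[0,0.235,0],"rotation":[0,0,0],"grip":40}]' 40
python3 rel.py 458 247 265 10
python3 - <<'E'
from h import *
p,d=grab('side','side6'); cv2.imwrite('pics/side6c.png',cv2.resize(p[150:300,220:420],None,fx=3,fy=3)[:,:,::-1])
E
```

```text
time_s: 4.98
eef_pos: [459.4, 246.0, 133.9]
ee_rot: [-0.454, 0.543, -0.454, -0.542]
force: [0.4, -0.4, -0.6]
grip_width: 0.578
lin [-0.4371  0.004   0.0042] rot [ 0.0068 -0.0003  0.0005] pos [459.4 246.  133.9] t 4.9833 F [ 0.4 -0.4 -0.6] g 49.4 J [ 0.27  0.4   1.64 -0.    1.1  -1.48]
[[0.0, -0.984, -0.177], [-0.0, -0.177, 0.984], [-1.0, -0.0, -0.0]]
```

View pics/side6c.png

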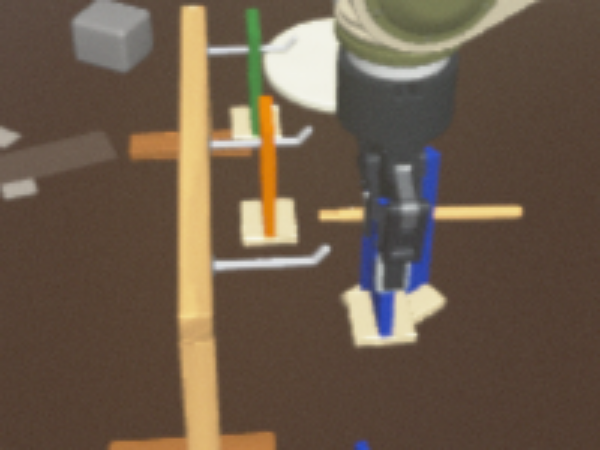

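The tile is off the peg and clear at crop (387,330). Green and amber still hang. Raising so the foot passes over everything.

```bash
python3 -m jog '[{"linear":[-0.06,0,0],"rotation":[0,0,0],"grip":40},{"linear":[-0.14,0,0],"rotation":[0,0,0],"grip":40},{"linear":[-0.22,0,0],"rotation":[0,0,0],"grip":40},{"linear":[-0.3,0,0],"rotation":[0,0,0],"grip":40},{"linear":[-0.38,0,0],"rotation":[0,0,0],"grip":40},{"linear":[-0.44,0,0],"rotation":[0,0,0],"grip":40},{"linear":[-0.46,0,0],"rotation":[0,0,0],"grip":40},{"linear":[-0.46,0,0],"rotation":[0,0,0],"grip":40},{"linear":[-0.46,0,0],"rotation":[0,0,0],"grip":40}]' 40
python3 rel.py 500 -214 270 10
```

```text
time_s: 5.78
eef_pos: [459.6, 245.9, 270.8]
ee_rot: [0.453, -0.542, 0.454, 0.543]
force: [-0.2, -0.4, -1.1]
grip_width: 0.581
lin [ 0.0031  0.1385 -1.5327] rot [ 0.0064 -0.0005 -0.0019] pos [459.6 245.9 270.8] t 5.7833 F [-0.2 -0.4 -1.1] g 49.6 J [ 0.27  0.28  1.44 -0.    1.42 -1.48]
[[-0.001, -0.984, -0.177], [-0.0, -0.177, 0.984], [-1.0, 0.001, -0.0]]
```

```bash
python3 -m jog '[{"linear":[0,0.005,-0.05],"rotation":[0,0,0],"grip":40},{"linear":[0,0.01,-0.12],"rotation":[0,0,0],"grip":40},{"linear":[0,0.015,-0.19],"rotation":[0,0,0],"grip":40},{"linear":[0,0.02,-0.26],"rotation":[0,0,0],"grip":40},{"linear":[0,0.03,-0.33],"rotation":[0,0,0],"grip":40},{"linear":[0,0.035,-0.4],"rotation":[0,0,0],"grip":40},{"linear":[0,0.04,-0.47],"rotation":[0,0,0],"grip":40},{"linear":[0,0.05,-0.54],"rotation":[0,0,0],"grip":40},{"linear":[0,0.055,-0.61],"rotation":[0,0,0],"grip":40},{"linear":[0,0.06,-0.68],"rotation":[0,0,0],"grip":40},{"linear":[0,0.065,-0.74],"rotation":[0,0,0],"grip":40},{"linear":[0,0.07,-0.77],"rotation":[0,0,0],"grip":40},{"linear":[0,0.07,-0.77],"rotation":[0,0,0],"grip":40}]' 40
python3 rel.py 500 -214 270 10
```

```text
time_s: 6.87
eef_pos: [479.6, 13.6, 269.6]
ee_rot: [0.453, -0.541, 0.455, 0.543]
force: [0.6, 0.4, -1.0]
grip_width: 0.579
lin [-0.0013  0.0655 -0.759 ] rot [ 0.0022  0.0007 -0.006 ] pos [479.6  13.6 269.6] t 6.8667 F [ 0.6  0.4 -1. ] g 49.4 J [-0.22  0.19  1.56 -0.    1.4  -1.96]
[[-0.003, -0.985, -0.175], [-0.0, -0.175, 0.985], [-1.0, 0.003, 0.0]]
```

```bash
python3 -m jog '[{"linear":[0,0.005,-0.05],"rotation":[0,0,0],"grip":40},{"linear":[0,0.01,-0.12],"rotation":[0,0,0],"grip":40},{"linear":[0,0.015,-0.19],"rotation":[0,0,0],"grip":40},{"linear":[0,0.02,-0.26],"rotation":[0,0,0],"grip":40},{"linear":[0,0.03,-0.33],"rotation":[0,0,0],"grip":40},{"linear":[0,0.035,-0.4],"rotation":[0,0,0],"grip":40},{"linear":[0,0.04,-0.47],"rotation":[0,0,0],"grip":40},{"linear":[0,0.05,-0.54],"rotation":[0,0,0],"grip":40},{"linear":[0,0.055,-0.61],"rotation":[0,0,0],"grip":40},{"linear":[0,0.06,-0.68],"rotation":[0,0,0],"grip":40},{"linear":[0,0.065,-0.73],"rotation":[0,0,0],"grip":40},{"linear":[0,0.0655,-0.759],"rotation":[0,0,0],"grip":40},{"linear":[0,0.0655,-0.759],"rotation":[0,0,0],"grip":40},{"linear":[0,0.0655,-0.759],"rotation":[0,0,0],"grip":40}]' 40
python3 rel.py 500 -215 75 10
python3 - <<'E'
from h import *
for n in('side','top'):
    p,d=grab(n,n+'7')
    c=p[60:260,240:480]; cv2.imwrite(f'pics/{n}7c.png',cv2.resize(c,None,fx=2.5,fy=2.5)[:,:,::-1])
    h=cv2.cvtColor(p,cv2.COLOR_RGB2HSV); m=cv2.inRange(h,(105,120,40),(130,255,255)); v,u=np.nonzero((m>0)&(d>0));W=world(n,u,v,d[v,u]);k=(W[:,1]<-100)&(W[:,1]>-330)&(W[:,2]>100)
    if k.any(): print(n,k.sum(),W[k].min(0).round(),W[k].max(0).round())
    v,u=np.nonzero((d>0)&(h[...,1]<80)&(h[...,2]>140)); W=world(n,u,v,d[v,u]); k=(np.hypot(W[:,0]-500,W[:,1]+216)<50)&(W[:,2]>190)&(W[:,2]<245)
    if k.any(): print(n,'foot',k.sum(),np.percentile(W[k],[2,50,98],axis=0).round(1))
E
```

```text
time_s: 8.03
eef_pos: [500.1, -213.3, 269.3]
ee_rot: [0.454, -0.541, 0.455, 0.543]
force: [0.2, -0.3, -0.9]
grip_width: 0.58
lin [ 0.6477 -0.0008 -0.0064] rot [ 0.0026  0.0023 -0.0067] pos [ 500.1 -213.3  269.3] t 8.0333 F [ 0.2 -0.3 -0.9] g 49.5 J [-0.62  0.33  1.37 -0.    1.44 -2.36]
[[-0.003, -0.985, -0.175], [0.001, -0.175, 0.985], [-1.0, 0.003, 0.001]]
side 41 [ 495. -195.  229.] [ 502. -184.  325.]
side foot 109 [[ 477.2 -234.9  217. ]
 [ 500.3 -194.8  223.5]
 [ 522.1 -184.6  234.4]]
top foot 75 [[ 508.7 -218.4  219.2]
 [ 515.4 -200.1  223.1]
 [ 522.1 -183.8  226.4]]
```

View pics/side7c.png

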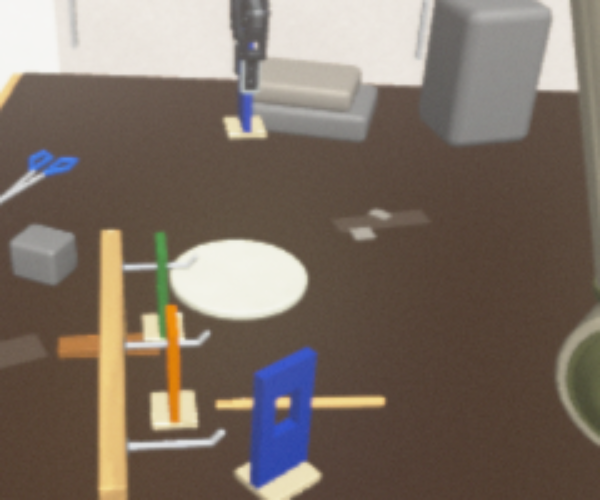

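Foot top measures 223.5 at TCP 269.3, so contact is expected near TCP 66. The tile centre is about (500,-209), so I'll shift -7 mm in y and descend to ~6 mm above the bat.

```bash
python3 -m jog '[{"linear":[0.06,0.004,-0.025],"rotation":[0,0,0],"grip":40},{"linear":[0.13,0.004,-0.025],"rotation":[0,0,0],"grip":40},{"linear":[0.2,0.004,-0.025],"rotation":[0,0,0],"grip":40},{"linear":[0.27,0.004,-0.025],"rotation":[0,0,0],"grip":40},{"linear":[0.34,0.004,-0.025],"rotation":[0,0,0],"grip":40},{"linear":[0.41,0.004,-0.025],"rotation":[0,0,0],"grip":40},{"linear":[0.48,0.004,-0.025],"rotation":[0,0,0],"grip":40},{"linear":[0.54,0.004,-0.025],"rotation":[0,0,0],"grip":40},{"linear":[0.59,0.004,-0.025],"rotation":[0,0,0],"grip":40},{"linear":[0.63,0.004,-0.025],"rotation":[0,0,0],"grip":40},{"linear":[0.655,0.004,-0.025],"rotation":[0,0,0],"grip":40},{"linear":[0.658,0.004,-0.025],"rotation":[0,0,0],"grip":40},{"linear":[0.658,0.004,-0.025],"rotation":[0,0,0],"grip":40},{"linear":[0.658,0.004,-0.025],"rotation":[0,0,0],"grip":40}]' 40
python3 rel.py 500 -220 66 10
python3 - <<'E'
from h import *
for n in('side','top'):
    p,d=grab(n,n+'8')
    c=p[100:250,240:480] if n=='side' else p[130:280,330:500]; cv2.imwrite(f'pics/{n}8c.png',cv2.resize(c,None,fx=3,fy=3)[:,:,::-1])
    h=cv2.cvtColor(p,cv2.COLOR_RGB2HSV)
    v,u=np.nonzero((d>0)&(h[...,1]<80)&(h[...,2]>140)); W=world(n,u,v,d[v,u]); k=(np.hypot(W[:,0]-500,W[:,1]+216)<60)&(W[:,2]>20)&(W[:,2]<45)
    print(n,'foot',k.sum(),np.percentile(W[k],[2,50,98],axis=0).round(1))
E
```

```text
time_s: 9.3
eef_pos: [500.1, -220.5, 73.1]
ee_rot: [0.453, -0.542, 0.454, 0.543]
force: [-0.7, -0.3, -1.4]
grip_width: 0.579
lin [ 0.0237 -0.0001  0.0016] rot [ 0.0049 -0.0006 -0.0039] pos [ 500.1 -220.5   73.1] t 9.3 F [-0.7 -0.3 -1.4] g 49.4 J [-0.63  0.53  1.62 -0.    0.99 -2.38]
[[-0.002, -0.984, -0.176], [-0.001, -0.176, 0.984], [-1.0, 0.002, -0.0]]
side foot 105 [[ 475.7 -239.3   21. ]
 [ 501.4 -205.    27.6]
 [ 522.  -190.4   34.8]]
top foot 39 [[ 507.5 -215.2   21.9]
 [ 513.  -202.    27.4]
 [ 519.1 -191.1   30.6]]
```

View pics/side8c.png

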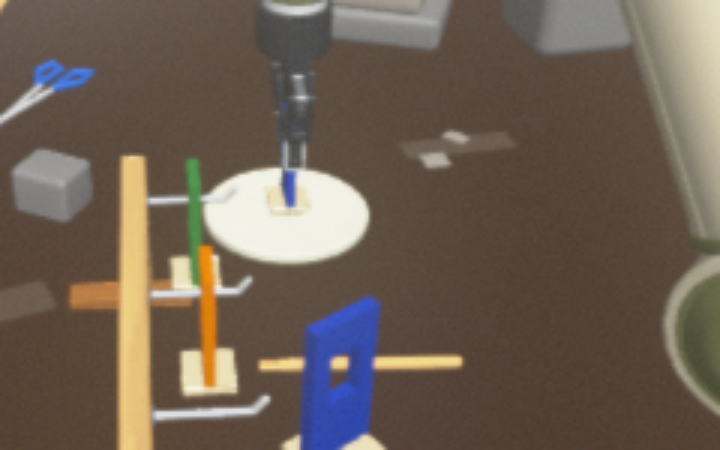

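The tile is over the bat's middle, foot ~7 mm above it. Lowering slowly to contact.

```bash
python3 -m jog '[{"linear":[0.004,0,0],"rotation":[0,0,0],"grip":40},{"linear":[0.008,0,0],"rotation":[0,0,0],"grip":40},{"linear":[0.012,0,0],"rotation":[0,0,0],"grip":40},{"linear":[0.016,0,0],"rotation":[0,0,0],"grip":40},{"linear":[0.019,0,0],"rotation":[0,0,0],"grip":40},{"linear":[0.021,0,0],"rotation":[0,0,0],"grip":40},{"linear":[0.023,0,0],"rotation":[0,0,0],"grip":40},{"linear":[0.023,0,0],"rotation":[0,0,0],"grip":40},{"linear":[0.023,0,0],"rotation":[0,0,0],"grip":40}]' 40
python3 rel.py 500 -220 66 10
```

```text
time_s: 10.15
eef_pos: [500.0, -220.6, 66.4]
ee_rot: [0.453, -0.542, 0.455, 0.542]
force: [-1.7, 0.9, 1.1]
grip_width: 0.577
lin [ 0.0012 -0.0003  0.002 ] rot [ 0.0045 -0.0008 -0.0037] pos [ 500.  -220.6   66.4] t 10.15 F [-1.7  0.9  1.1] g 49.3 J [-0.63  0.54  1.62 -0.    0.98 -2.38]
[[-0.002, -0.984, -0.176], [-0.001, -0.176, 0.984], [-1.0, 0.002, -0.0]]
```

Force changed from -1.4 to +1.1 N, so contact is starting. I'll press about 1 mm more to confirm.

```bash
python3 -m jog '[{"linear":[0.001,0,0],"rotation":[0,0,0],"grip":40},{"linear":[0.002,0,0],"rotation":[0,0,0],"grip":40},{"linear":[0.003,0,0],"rotation":[0,0,0],"grip":40},{"linear":[0.003,0,0],"rotation":[0,0,0],"grip":40}]' 40
```

```text
time_s: 10.48
eef_pos: [500.2, -220.5, 66.3]
ee_rot: [0.453, -0.542, 0.454, 0.542]
force: [-3.9, 3.1, 9.9]
grip_width: 0.581
```

Firmly seated (≈10 N). Opening gradually.

```bash
python3 -m jog '[{"linear":[0.001,0,0],"rotation":[0,0,0],"grip":49},{"linear":[0.001,0,0],"rotation":[0,0,0],"grip":52},{"linear":[0.001,0,0],"rotation":[0,0,0],"grip":56},{"linear":[0.001,0,0],"rotation":[0,0,0],"grip":62},{"linear":[0.001,0,0],"rotation":[0,0,0],"grip":70},{"linear":[0.001,0,0],"rotation":[0,0,0],"grip":80},{"linear":[0.001,0,0],"rotation":[0,0,0],"grip":85},{"linear":[0.001,0,0],"rotation":[0,0,0],"grip":85},{"linear":[0.001,0,0],"rotation":[0,0,0],"grip":85},{"linear":[0.001,0,0],"rotation":[0,0,0],"grip":85}]' 20
python3 - <<'E'
from h import *
for n in('side','top'):
    p,d=grab(n,n+'9')
    c=p[140:220,280:400] if n=='side' else p[150:260,340:490]; cv2.imwrite(f'pics/{n}9c.png',cv2.resize(c,None,fx=5,fy=5)[:,:,::-1])
E
```

```text
time_s: 11.32
eef_pos: [500.2, -220.6, 66.0]
ee_rot: [0.453, -0.542, 0.454, 0.542]
force: [-0.4, 0.0, 0.6]
grip_width: 0.998
```

View pics/side9c.png

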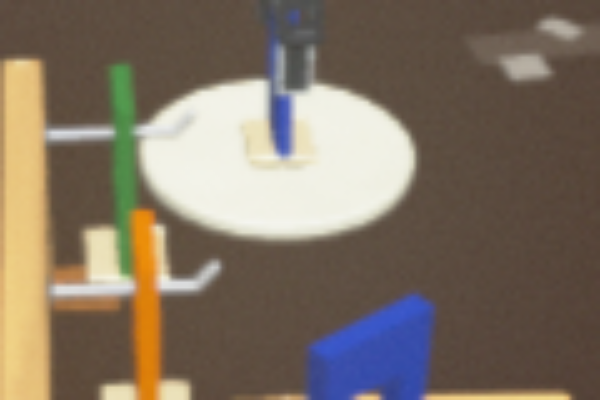

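View pics/top9c.png

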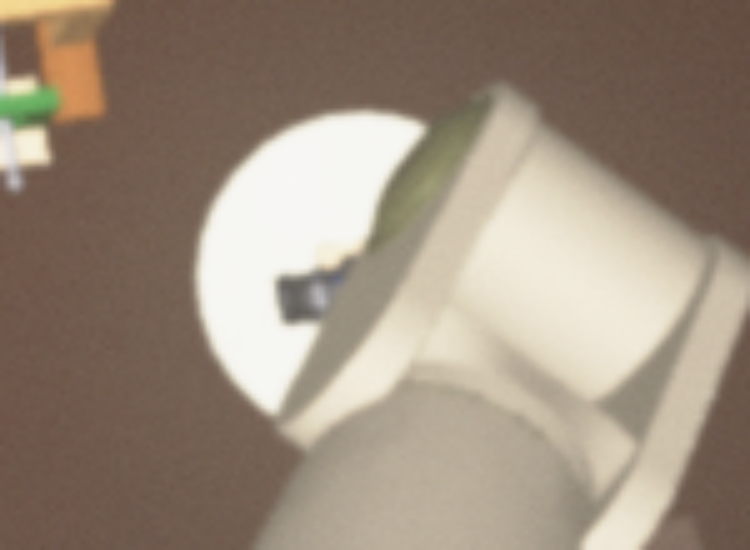

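Side crop: the tile stands on its foot at (280,145) near the bat's middle with the fingers open, and no contact force. Withdrawing straight up.

```bash
python3 -m jog '[{"linear":[-0.02,0,0],"rotation":[0,0,0],"grip":85},{"linear":[-0.06,0,0],"rotation":[0,0,0],"grip":85},{"linear":[-0.12,0,0],"rotation":[0,0,0],"grip":85},{"linear":[-0.19,0,0],"rotation":[0,0,0],"grip":85},{"linear":[-0.26,0,0],"rotation":[0,0,0],"grip":85},{"linear":[-0.33,0,0],"rotation":[0,0,0],"grip":85},{"linear":[-0.4,0,0],"rotation":[0,0,0],"grip":85},{"linear":[-0.47,0,0],"rotation":[0,0,0],"grip":85},{"linear":[-0.54,0,0],"rotation":[0,0,0],"grip":85},{"linear":[-0.58,0,0],"rotation":[0,0,0],"grip":85},{"linear":[-0.6,0,0],"rotation":[0,0,0],"grip":85},{"linear":[-0.6,0,0],"rotation":[0,0,0],"grip":85},{"linear":[-0.6,0,0],"rotation":[0,0,0],"grip":85}]' 20
python3 -m jog '[{"linear":[0,0.08,0],"rotation":[0,0,0],"grip":85},{"linear":[0,0.16,0],"rotation":[0,0,0],"grip":85},{"linear":[0,0.24,0],"rotation":[0,0,0],"grip":85},{"linear":[0,0.32,0],"rotation":[0,0,0],"grip":85},{"linear":[0,0.4,0],"rotation":[0,0,0],"grip":85},{"linear":[0,0.4,0],"rotation":[0,0,0],"grip":85},{"linear":[0,0.4,0],"rotation":[0,0,0],"grip":85}]' 20
python3 - <<'E'
from h import *
for n in('side','top'):
    p,d=grab(n,n+'10')
    c=p[100:280,240:480] if n=='side' else p[130:270,190:490]; cv2.imwrite(f'pics/{n}10c.png',cv2.resize(c,None,fx=2.6,fy=2.6)[:,:,::-1])
    h=cv2.cvtColor(p,cv2.COLOR_RGB2HSV)
    m=cv2.inRange(h,(105,120,40),(130,255,255)); v,u=np.nonzero((m>0)&(d>0));W=world(n,u,v,d[v,u]);k=(np.hypot(W[:,0]-500,W[:,1]+216)<80)
    Q=W[k&(W[:,2]>112)]; print(n,'blue z',np.percentile(W[k][:,2],[2,98]).round(),'top',Q.min(0).round(),Q.max(0).round())
    v,u=np.nonzero((d>0)&(h[...,1]<80)&(h[...,2]>140)); W=world(n,u,v,d[v,u]); k=(np.hypot(W[:,0]-500,W[:,1]+216)<60)&(W[:,2]>17)&(W[:,2]<30)
    print(n,'foot',k.sum(),np.percentile(W[k],[2,50,98],axis=0).round(1).tolist())
    for c,(a,b),bx in(('green',((45,80,30),(80,255,255)),(577,-12)),('amber',((4,170,90),(17,255,255)),(551,126))):
        m=cv2.inRange(h,a,b); v,u=np.nonzero((m>0)&(d>0)); W=world(n,u,v,d[v,u]); k=(np.hypot(*(W[:,:2]-bx).T)<45)&(W[:,2]>160)&(W[:,2]<182)
        r=cv2.minAreaRect(W[k][:,:2].astype(np.float32));print(n,c,np.round(r[0]),np.median(W[k,2]).round(1))
E
```

```text
time_s: 12.5
eef_pos: [500.2, -220.3, 245.5]
ee_rot: [0.453, -0.542, 0.454, 0.543]
force: [0.1, -0.3, 0.2]
grip_width: 0.995
time_s: 13.08
eef_pos: [381.5, -241.4, 245.2]
ee_rot: [0.454, -0.541, 0.455, 0.543]
force: [-0.1, 0.0, 0.2]
grip_width: 0.998
side blue z [ 30. 126.] top [ 494. -243.  113.] [ 509. -191.  126.]
side foot 89 [[477.7, -244.3, 17.5], [504.0, -209.9, 20.7], [521.9, -191.4, 23.8]]
side green [578. -12.] 171.7
side amber [553. 125.] 171.8
top blue z [120. 127.] top [ 495. -237.  120.] [ 503. -196.  127.]
top foot 216 [[475.4, -243.1, 17.2], [502.4, -216.8, 20.2], [523.3, -192.1, 24.7]]
top green [576. -12.] 171.3
top amber [549. 124.] 171.1
```

View pics/side10c.png

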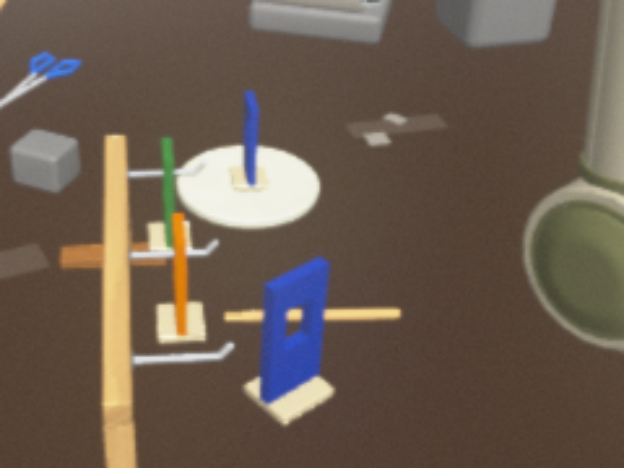

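View pics/top10c.png

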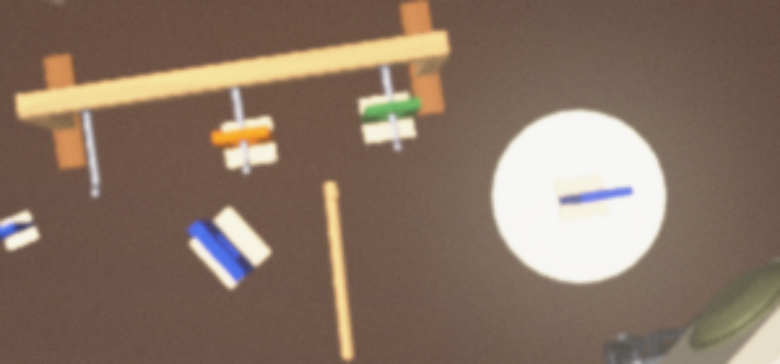

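The tile stands upright near the bat centre, side crop (250,140) and top crop (585,197). Its top is at z≈125 and its centre about (500,-217). Green and amber have not moved.

```bash
python3 -c "
from rig import *
print(finish_job())"
```

```text
the job is handed in; nothing more can be done
None
```

I moved the blue tile from its peg to the round white bat, where it stands upright on its foot with the gripper let go and clear. I handed the job in at about 13 s of the 40 s allowed.

- **Lifting off:** I gripped the middle-sized hanging blue tile across its width and lifted it 20 mm. Closing the fingers had pushed it about 5 mm sideways on the peg, so I re-centred it by 6 mm before sliding it out 70 mm. I saw no contact force at the checks before and after the slide.
- **Setting down:** I lowered it slowly until it touched the bat. After the last 1 mm of commanded travel it was pressed down with about 10 N, and I opened the fingers there.
- **Last checks:** The tile's foot is centred at about (500, -217), within a few mm of the measured bat centre. Its top is at z ≈ 125, against an expected 124. The green and amber tiles hang within about 1 mm of where they started.
- **Disagreements:** The two cameras differed by 1–4 mm on position, and the tile yaw estimates scattered between about 0° and 13°. I used 10°, from the spacing of the tiles. No check failed.

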